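Clear the infeed guide and slide the snack carton home

TASK

The blue carton of snack bars has to go into the label printer's infeed guide, but its way is blocked: a label roll on the spindle overhangs the guide and one spice tin has been left standing between the rails. Lift the roll off its spindle and take that tin out, and set both down upright, not dropped, in the grey tray; then, without lifting it, push the carton along between the rails until it sits flush against the red stop plate. Leave the other two tins and everything else on the counter where they are.

Things in the scene. Friction and masses are not known exactly. Their poses are not given: they have to be found in the camera images.
- carton: blue snack-bar carton to be pushed: closed box 120 mm (its x, across the guide) by 100 mm (its y, along the guide) by 75 mm high, about 0.4 kg, too wide to grip; it slides easily (smooth board, friction about 0.35). Origin: centre of its underside. It starts just outside or in the open mouth of the guide, up to about 0.2 rad askew and 12 mm off the middle
- guide: label printer's infeed guide, fixed. Origin: on the counter, at the middle of the foot of the red stop plate's face. +y is the feed direction (towards the plate), +x points across, away from the robot, to the spindle's side. Two aluminium rails, 6 mm thick, 20 mm high, inner faces at x = -64 and +64 mm, run from y = -220 mm to 0; the counter is the floor. Stop plate 140 mm wide, 60 mm high
- guide_mouth (a point): middle of the guide's open mouth on the counter, guide x = 0, y = -268 mm; axes as the guide's. From y = -220 to -268 mm the rails flare outwards by 18 mm a side
- guide_home (a point): where the carton's origin lies when it is flush against the stop plate (guide x = 0, y = -50 mm); the carton then has the guide's yaw. Beyond the stop plate stands the grey printer body, 150 mm wide across the guide, guide y = 8 to 78 mm, 95 mm high
- spindle: upright steel spindle fixed beside the guide's far rail, at guide x = +83 mm and guide y between about -165 and -80 mm. Origin: centre of its foot on the counter. A flange 34 mm across with its top 30 mm above the counter carries the roll; above it a pin 17 mm in diameter goes up to 98 mm
- roll: white wound label roll with a vertical axis: outer diameter 68 mm, 50 mm high, bore 22 mm, about 0.15 kg; origin: centre of its underside. It sits loosely on the spindle's flange, underside 30 mm above the counter, the pin standing 18 mm out of its top, and overhangs the guide by about 15 mm
- tin_red: red spice tin with a white band and a steel lid, upright cylinder 54 mm across, 100 mm high, about 0.25 kg; origin: centre of its underside. Any one of the red, yellow and green tins may be the one standing between the guide's rails; the other two stand outside, beside the rail nearer the robot
- tin_yellow: yellow spice tin with a white band and a steel lid, upright cylinder 54 mm across, 100 mm high, about 0.25 kg; origin: centre of its underside. Any one of the red, yellow and green tins may be the one standing between the guide's rails; the other two stand outside, beside the rail nearer the robot
- tin_green: green spice tin with a white band and a steel lid, upright cylinder 54 mm across, 100 mm high, about 0.25 kg; origin: centre of its underside. Any one of the red, yellow and green tins may be the one standing between the guide's rails; the other two stand outside, beside the rail nearer the robot
- tray: grey plastic tray fixed to the counter, empty at the start: outside 240 mm (its x) by 150 mm (its y) by 30 mm high, walls and floor 5 mm thick. Origin: centre of its underside
- tray_in (a point): centre of the tray's inner floor, 5 mm above the counter; axes as the tray's. The floor inside is 230 by 140 mm
- jar: upright jar with a red cap, 60 mm across, 95 mm high, on the far side of the guide near the spindle; bystander. Origin: centre of its underside
- spare_carton: brown carton 100 mm (its x) by 140 mm (its y), 70 mm high, far right on the counter; bystander. Origin: centre of its underside
- oil_bottle: upright bottle with a yellow cap, 64 mm across, 170 mm high, beyond the printer; bystander. Origin: centre of its underside
- cup: upright red cup, 80 mm across, 95 mm high, to the robot's right; bystander. Origin: centre of its underside
- spatula: spatula lying on the counter to the robot's left, beyond the tray; bystander. Origin: middle of its underside

How it is judged (in metres and radians):
On the way:
1. the label roll and one tin both stand released in the tray, with the carton not yet home (x of roll in the frame of tray_in between -0.105 and 0.105 m and y of roll in the frame of tray_in between -0.065 and 0.065 m and z of roll in the frame of tray_in below 0.012 m and angle between roll's own z axis and vertical below 0.2 rad and linear speed of roll below 0.03 m/s and contact force between the fingers and roll below 0.2 N and ((x of tin_red in the frame of tray_in between -0.105 and 0.105 m and y of tin_red in the frame of tray_in between -0.065 and 0.065 m and z of tin_red in the frame of tray_in below 0.012 m and angle between tin_red's own z axis and vertical below 0.2 rad and linear speed of tin_red below 0.03 m/s and contact force between the fingers and tin_red below 0.2 N) or (x of tin_yellow in the frame of tray_in between -0.105 and 0.105 m and y of tin_yellow in the frame of tray_in between -0.065 and 0.065 m and z of tin_yellow in the frame of tray_in below 0.012 m and angle between tin_yellow's own z axis and vertical below 0.2 rad and linear speed of tin_yellow below 0.03 m/s and contact force between the fingers and tin_yellow below 0.2 N) or (x of tin_green in the frame of tray_in between -0.105 and 0.105 m and y of tin_green in the frame of tray_in between -0.065 and 0.065 m and z of tin_green in the frame of tray_in below 0.012 m and angle between tin_green's own z axis and vertical below 0.2 rad and linear speed of tin_green below 0.03 m/s and contact force between the fingers and tin_green below 0.2 N)) and y of carton in the frame of guide below -0.1 m), for 0.2 s.
At the end, for the whole second after the job is handed in: The carton lies flat between the rails, its front within 8 mm of the stop plate and square to it within 0.08 rad, at rest; the roll and the tin that stood in the guide stand upright (within 0.2 rad) on the tray's floor, at rest; the other two tins stand upright within 20 mm of where they were (x of roll in the frame of tray_in between -0.105 and 0.105 m and y of roll in the frame of tray_in between -0.065 and 0.065 m and z of roll in the frame of tray_in below 0.012 m and angle between roll's own z axis and vertical below 0.2 rad and linear speed of roll below 0.03 m/s and ((x of tin_red in the frame of tray_in between -0.105 and 0.105 m and y of tin_red in the frame of tray_in between -0.065 and 0.065 m and z of tin_red in the frame of tray_in below 0.012 m and angle between tin_red's own z axis and vertical below 0.2 rad and linear speed of tin_red below 0.03 m/s) or (x of tin_yellow in the frame of tray_in between -0.105 and 0.105 m and y of tin_yellow in the frame of tray_in between -0.065 and 0.065 m and z of tin_yellow in the frame of tray_in below 0.012 m and angle between tin_yellow's own z axis and vertical below 0.2 rad and linear speed of tin_yellow below 0.03 m/s) or (x of tin_green in the frame of tray_in between -0.105 and 0.105 m and y of tin_green in the frame of tray_in between -0.065 and 0.065 m and z of tin_green in the frame of tray_in below 0.012 m and angle between tin_green's own z axis and vertical below 0.2 rad and linear speed of tin_green below 0.03 m/s)) and ((x of tin_red in the frame of tray_in between -0.105 and 0.105 m and y of tin_red in the frame of tray_in between -0.065 and 0.065 m and z of tin_red in the frame of tray_in below 0.012 m and angle between tin_red's own z axis and vertical below 0.2 rad) or (distance of tin_red from where it was at the start of the episode below 0.02 m and angle between tin_red's own z axis and vertical below 0.2 rad)) and ((x of tin_yellow in the frame of tray_in between -0.105 and 0.105 m and y of tin_yellow in the frame of tray_in between -0.065 and 0.065 m and z of tin_yellow in the frame of tray_in below 0.012 m and angle between tin_yellow's own z axis and vertical below 0.2 rad) or (distance of tin_yellow from where it was at the start of the episode below 0.02 m and angle between tin_yellow's own z axis and vertical below 0.2 rad)) and ((x of tin_green in the frame of tray_in between -0.105 and 0.105 m and y of tin_green in the frame of tray_in between -0.065 and 0.065 m and z of tin_green in the frame of tray_in below 0.012 m and angle between tin_green's own z axis and vertical below 0.2 rad) or (distance of tin_green from where it was at the start of the episode below 0.02 m and angle between tin_green's own z axis and vertical below 0.2 rad)) and y of carton in the frame of guide above -0.058 m and x of carton in the frame of guide between -0.012 and 0.012 m and angle between the y axis of carton and the y axis of guide, either way round below 0.08 rad and height (world z) of carton below 0.01 m and angle between carton's own z axis and vertical below 0.05 rad and linear speed of carton below 0.02 m/s); the robot touches nothing.
It fails at once if two tins taken to the tray ((x of tin_red in the frame of tray_in between -0.105 and 0.105 m and y of tin_red in the frame of tray_in between -0.065 and 0.065 m and z of each of tin_red, tin_yellow in the frame of tray_in below 0.012 m and angle between each of tin_red, tin_yellow's own z axis and vertical below 0.2 rad and x of tin_yellow in the frame of tray_in between -0.105 and 0.105 m and y of tin_yellow in the frame of tray_in between -0.065 and 0.065 m) or (x of tin_red in the frame of tray_in between -0.105 and 0.105 m and y of tin_red in the frame of tray_in between -0.065 and 0.065 m and z of each of tin_red, tin_green in the frame of tray_in below 0.012 m and angle between each of tin_red, tin_green's own z axis and vertical below 0.2 rad and x of tin_green in the frame of tray_in between -0.105 and 0.105 m and y of tin_green in the frame of tray_in between -0.065 and 0.065 m) or (x of tin_yellow in the frame of tray_in between -0.105 and 0.105 m and y of tin_yellow in the frame of tray_in between -0.065 and 0.065 m and z of each of tin_yellow, tin_green in the frame of tray_in below 0.012 m and angle between each of tin_yellow, tin_green's own z axis and vertical below 0.2 rad and x of tin_green in the frame of tray_in between -0.105 and 0.105 m and y of tin_green in the frame of tray_in between -0.065 and 0.065 m)).
It fails at once if the carton lifted more than 20 mm or tipped over 0.3 rad (height (world z) of carton above 0.02 m or angle between carton's own z axis and vertical above 0.3 rad).
It fails at once if the roll or a tin dropped (falling freely faster than 0.8 m/s, a drop of over 30 mm) ((linear speed of roll above 0.8 m/s and contact force between the fingers and roll below 0.2 N) or (linear speed of tin_red above 0.8 m/s and contact force between the fingers and tin_red below 0.2 N) or (linear speed of tin_yellow above 0.8 m/s and contact force between the fingers and tin_yellow below 0.2 N) or (linear speed of tin_green above 0.8 m/s and contact force between the fingers and tin_green below 0.2 N)).
It fails at once if a bystander (jar, brown carton, bottle, cup, spatula) moved more than 25 mm (distance of any of jar, spare_carton, oil_bottle, cup, spatula from where it was at the start of the episode above 0.025 m).
It also fails if it takes over 72 s, if anything falls off the work surface, if the arm or the gripper's body presses on something with over 40 N, if the wrist force passes 120 N, or if a joint passes its speed limit or range.

ROBOT

A 6-joint arm with a two-finger parallel gripper is mounted at the origin on the work surface. World frame = base frame: x ahead of the robot, y to its left, z up, the work surface at z = 0. Lengths are in mm, angles in rad, forces in N, time in s.
With the tool pointing down it reaches from about 300 to 775 mm from the base axis. Payload 14.6 kg.
Tool frame: the origin (TCP) lies at the very end of the fingers, on their centre line; the grasp point (between the pads) lies 19 mm behind it; z points along the fingers, y is the line along which they close (so a half turn about z gives the same grasp; the last joint's range is limited). The gripper opens to 94 mm and grips with 3 to 60 N. Pads are 16 mm wide; open, the fingers measure 119 mm over their backs; the gripper's body (75 mm by 177 mm) begins 78 mm behind the grasp point.
Start: joints at [1.081, 0.3, 1.521, -0, 1.321, -0.067], TCP at [225.67, 501.56, 205.446] pointing down, gripper open.
Joint ranges: [-3.03, 3.03], [-0.79, 2.21], [0.23, 2.52], [-1.04, 4.18], [0, 3.07], [-2.55, 2.55]. Speed limits (rad/s): [2.22, 2.22, 2.57, 3.14, 3.14, 3.14].

INTERFACE

Orientations are given as [roll, pitch, yaw] about the fixed x, y, z axes, in that order (R = Rz(yaw) Ry(pitch) Rx(roll)).
In Python, from cell import manip gives the robot as it stands.
- The arm moves only by the tool servo_tool, never from a script. Its argument "rows" is a list of rows, each a list of 7 numbers: the turn, a rotation vector about the world's x, y, z in degrees, then the shift along the world's x, y, z in mm, then the closure, from 0 (fully open) to 1 (shut). In form: [[rx, ry, rz, dx, dy, dz, fingers], ...]. A call has 1 to 20 rows; each row shifts and turns the commanded pose from where the row before left it; what a row does not reach is not made up. A row lasts 1/8 s, in which the tool goes at most 62.5 mm and 10.7 degrees, less where a joint would pass 70% of its speed; a pose out of reach is approached as far as the arm can. A call with a gripper value outside its range is refused whole. The fingers move at their own pace and stop on an object; "grip_force" is the grip in N (left out, the last holds). Time passes only in rows, so rows that do not move let the fingers close. It gives the time, the measured TCP pose, the force, the opening and the grip force at its end, in the units of the state.
- manip.read_state(): the state, without advancing time (a new reading comes with each control period).
- manip.camera(name): name is "scene" or "top"; returns the picture (400x640x3 uint8, red, green, blue); there is no depth.
- manip.camera_info(name): a dict with "fx", "fy", "cx", "cy" (pixels), "position" and "rotation" of the camera in the world. Camera axes: x right, y down, z forward; pixel columns grow to the right and rows downward; lengths in mm; the calibration is good to about 2 mm. A picture is of the moment at which its call begins. camera_info takes no time and is no camera call.
- manip.sign_off(): hands the job in; it is judged then, once.
The state is a dict: "clock": time; "joints": joint angles; "qd": joint speeds; "effort": joint torques, N m; "eef_pos": TCP position; "eef_rot": TCP orientation; "wrist_force": force on the tool from outside, world axes, zero at the start; "moment": the same for the moment, N m; "finger_gap": finger opening in mm; "finger_force": force on a finger pad.
Only numpy, scipy, OpenCV 4.12 (cv2) and the standard library are available. Lean on these libraries where they do the work, as an engineer would, in place of code of your own. Each camera call takes 0.05 s, during which the arm holds its last target. There are 200 camera calls.

## Working session

There is one attempt and no reset: what is moved stays moved. The work goes in short steps, Python scripts to look and compute and a tool call to move; the robot and the scene stay as the last step left them, time stands still between calls to the robot, and variables do not carry over. Pictures are saved under pics/ and viewed, at most 13 in all, crops included, and the job is handed in when it is done.

Besides the shell and the picture viewer there is one more tool, called by a JSON object that holds its "name" and its "arguments", one argument or row to a line. servo_tool: Moves the arm, as the interface text tells. Its arguments: {"type":"object","properties":{"rows":{"type":"array","items":{"type":"array","items":{"type":"number"}}},"grip_force":{"type":"number"}},"required":["rows"]}

```bash
mkdir -p pics; python3 - <<'E'
from cell import manip
import cv2
for n in("scene","top"):
    im=manip.camera(n); cv2.imwrite(f"pics/{n}0.png",im[:,:,::-1]); print(n,manip.camera_info(n))
print(manip.read_state())
E
```

```text
scene {'fx': 509.78901110538095, 'fy': 509.78901110538095, 'cx': 327.8315050629606, 'cy': 194.94788695439487, 'position': array([1560.78840119,  595.25710985, 1011.47283196]), 'rotation': array([-2.26360331,  0.01682955,  2.09468363])}
top {'fx': 492.3235277280789, 'fy': 492.3235277280789, 'cx': 315.5527677215658, 'cy': 189.03551975792632, 'position': array([ 281.222344  ,   16.55575965, 1832.5767347 ]), 'rotation': array([-2.97319165, -0.01194114, -1.54306401])}
{'clock': 0.1, 'joints': array([ 1.08135914e+00,  3.00387368e-01,  1.52153038e+00,  3.02018067e-05,
        1.32068941e+00, -6.66238203e-02]), 'qd': array([ 4.90109555e-04, -1.58197729e-03, -2.04059431e-03, -1.94461525e-03,
       -1.40455554e-03,  1.35532811e-05]), 'effort': array([-1.16041218e-03, -5.32639503e+01, -3.53289735e+01,  7.08821020e-02,
        2.34361592e-02, -5.37513790e-05]), 'eef_pos': array([225.57589722, 501.35292588, 204.95370292]), 'eef_rot': array([-3.14058235e+00, -9.67298819e-05,  2.71877175e+00]), 'wrist_force': array([-0.88071131,  0.24803589,  1.13018024]), 'moment': array([-0.04429364, -0.0228041 ,  0.00802931]), 'finger_force': 0.0, 'finger_gap': 93.79579159896794}
```

View pics/top0.png

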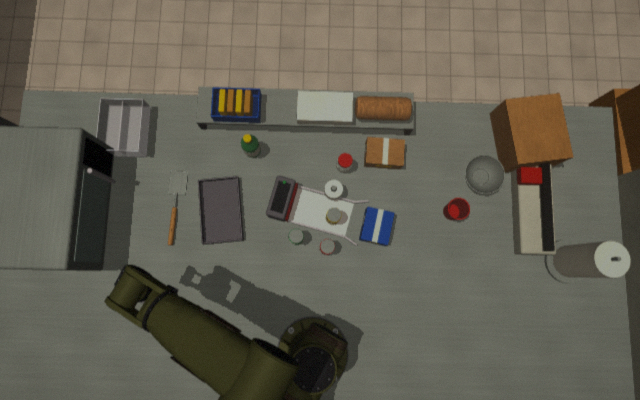

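View pics/scene0.png

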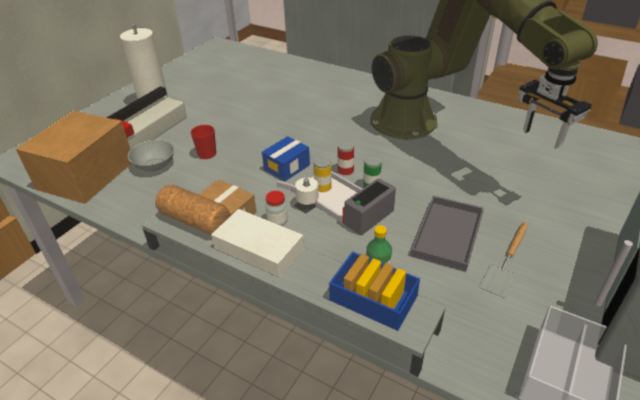

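Yellow tin (about 334,215 in top) stands in the guide, and the roll is at (334,189). Red (328,247) and green (297,237) are outside. The carton is at (378,226), the tray at (222,210), the printer at (283,198). Next I need enlarged crops.

```bash
cat > h.py <<'E'
import numpy as np, cv2
from scipy.spatial.transform import Rotation as R
from cell import manip
I={n:manip.camera_info(n) for n in("scene","top")}
def rot(n): return R.from_euler('xyz',I[n]['rotation']).as_matrix()
def ray(n,px):
    i=I[n]; px=np.atleast_2d(px).astype(float)
    d=np.c_[(px[:,0]-i['cx'])/i['fx'],(px[:,1]-i['cy'])/i['fy'],np.ones(len(px))]
    return i['position'],d@rot(n).T
def plane(n,px,z):
    p,d=ray(n,px); return (p+d*((z-p[2])/d[:,2])[:,None])[:,:2]
def proj(n,P):
    i=I[n]; c=(np.atleast_2d(P)-i['position'])@rot(n); return np.c_[i['fx']*c[:,0]/c[:,2]+i['cx'],i['fy']*c[:,1]/c[:,2]+i['cy']]
def crop(n,x,y,w,h,s,f):
    im=cv2.imread(f"pics/{n}0.png") if isinstance(f,str) and f.startswith('=') else manip.camera(n)[:,:,::-1].copy()
    c=cv2.resize(im[y:y+h,x:x+w],None,fx=s,fy=s,interpolation=cv2.INTER_CUBIC); cv2.imwrite('pics/'+f.strip('='),c)
E
python3 - <<'E'
from h import *
crop('top',190,160,210,105,3.8,'=tc.png'); crop('scene',250,130,240,150,3.3,'=sc.png')
print(proj('top',[[225.6,501.4,205],[0,0,0]]),proj('scene',[[225.6,501.4,205],[0,0,0]]))
E
```

```text
[[159.16226775 285.96292547]
 [311.87826052 352.65619205]] [[541.12202022 139.67055985]
 [403.10862042 120.66228419]]
```

View pics/tc.png

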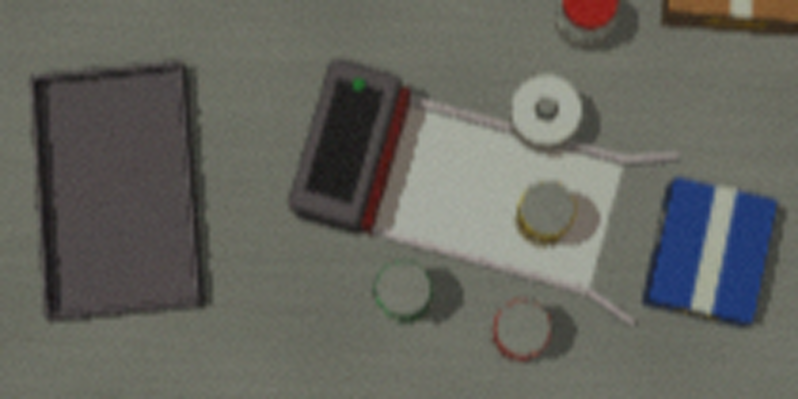

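View pics/sc.png

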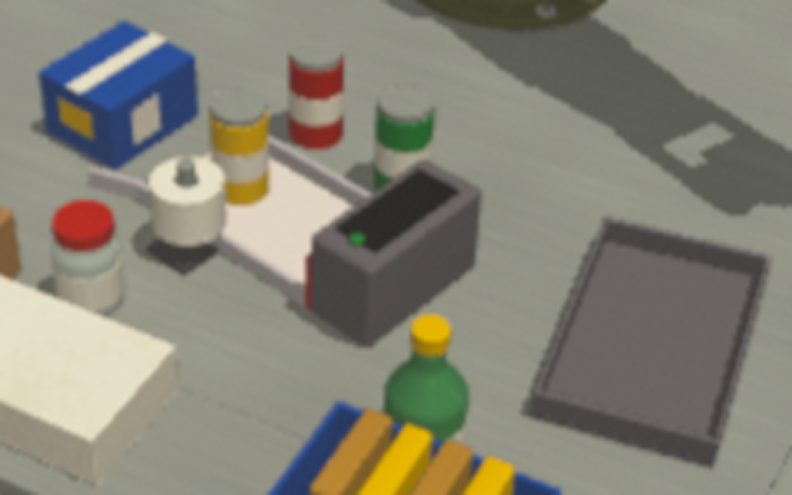

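```bash
python3 - <<'E'
from h import *
np.set_printoptions(precision=1,suppress=True)
T=lambda p,z: plane('top',(np.atleast_2d(p)+.5)/3.8-.5+[190,160],z)
S=lambda p,z: plane('scene',(np.atleast_2d(p)+.5)/3.3-.5+[250,130],z)
def rect(n,c):
    c=np.array(c); print(n,c.tolist(),'ctr',c.mean(0),'sides',np.linalg.norm(c-np.roll(c,-1,0),axis=1),'ang',np.degrees(np.arctan2(*(np.roll(c,-1,0)-c).T[::-1])))
rect('trayT',T([(33,76),(184,64),(207,306),(50,320)],30)); rect('trayS',S([(605,219),(768,259),(714,452),(527,405)],30))
rect('cartT',T([(675,179),(778,199),(750,325),(646,303)],75)); rect('cartS',S([(126,22),(196,62),(112,110),(41,74)],75))
print('roll',T((547,109),80),S((187,180),80),'pin',T((546,108),98),S((186,163),98)); print('yel',T((546,212),100),S((239,105),100))
print('red',T((522,329),100),S((316,59),100)); print('green',T((402,290),100),S((404,104),100))
print('jar',T((590,8),95))
print('panel end T',T([(622,165),(590,290)],0)); 
print('plate top edge T',T([(410,92),(370,233)],60))
print('rails T far',T([(418,103),(622,158)],20),'near',T([(385,234),(588,290)],20),'flare ends',T([(678,157),(633,322)],20))
print('printer top',T([(333,60),(403,78),(360,228),(291,207)],95)); print('printer top S',S([(424,161),(481,193),(371,268),(312,238)],95))
E
```

```text
trayT [[610.6462062703519, 439.954184534654], [627.0174260241308, 293.29536818931894], [391.57293412059073, 258.51626808745], [373.96346126631266, 407.7073524290269]] ctr [500.8 349.9] sides [147.6 238.  150.2 238.9] ang [ -83.6 -171.6   96.7    7.8]
trayS [[397.5806001384303, 267.42917223904936], [380.5029604007632, 412.1758630465672], [623.1309995925308, 443.4520988392454], [646.9208448356651, 297.2202281556555]] ctr [512.  355.1] sides [145.8 244.6 148.2 251.1] ang [  96.7    7.3  -80.8 -173.2]
cartT [[521.3785126712506, -184.22829233929374], [505.13881407706367, -282.0856927274188], [385.57280068186355, -255.92368870965302], [403.334181925238, -158.19443903084056]] ctr [ 453.9 -220.1] sides [ 99.2 122.4  99.3 120.9] ang [-99.4 167.7  79.7 -12.4]
cartS [[390.23930495245304, -253.8555721426601], [417.01011580555496, -153.94868008599929], [523.1117572883511, -181.8448537199189], [506.90719681895985, -275.84108806797144]] ctr [ 459.3 -216.4] sides [103.4 109.7  95.4 118.7] ang [ 75.  -14.7 -99.8 169.3]
roll [[584.2 -61.1]] [[584.5 -59.9]] pin [[582.1 -59.4]] [[583.3 -60.8]]
yel [[483.4 -61.4]] [[487.9 -62.5]]
red [[374.4 -41.7]] [[388.3 -35.9]]
green [[407.1  70.1]] [[413.7  69.9]]
jar [[680.4 -99.3]]
panel end T [[ 544.1 -140.1]
 [ 419.7 -110.7]]
plate top edge T [[600.4  70.2]
 [463.2 103.6]]
rails T far [[ 596.8   63.2]
 [ 548.1 -138.3]] near [[ 466.7   90.9]
 [ 418.1 -107.3]] flare ends [[ 550.7 -193.2]
 [ 388.5 -151.3]]
printer top [[622.6 142.9]
 [607.3  76.2]
 [464.  111.3]
 [481.8 176.4]]
printer top S [[476.  120.5]
 [493.  183.1]
 [626.  144.5]
 [616.1  84. ]]
```

The guide yaw is about -13.5°, with its origin at about (532, 87). The roll is at (584,-60), the yellow tin at (485,-62) and the tray centre at (503,351). I'll move above the roll first.

{"name": "servo_tool", "arguments": {
  "rows": [
    [0,0,0.7,10,-16,0,0],
    [0,0,0.7,22,-35,0,0],
    [0,0,0.7,24,-38,0,0],
    [0,0,0.7,24,-38,0,0],
    [0,0,0.7,24,-38,0,0],
    [0,0,0.7,24,-38,0,0],
    [0,0,0.7,24,-38,0,0],
    [0,0,0.7,24,-38,0,0],
    [0,0,0.7,24,-38,0,0],
    [0,0,0.7,24,-38,0,0],
    [0,0,0.7,24,-38,0,0],
    [0,0,0.7,24,-38,0,0],
    [0,0,0.7,24,-38,-10,0],
    [0,0,0.7,24,-38,-20,0],
    [0,0,0.7,24,-38,-20,0],
    [0,0,0.2,16,-25,-10,0],
    [0,0,0,0,0,0,0],
    [0,0,0,0,0,0,0]
  ],
  "grip_force": 15
}}

```text
clock: 2.35
eef_pos: [585.4, -67.8, 145.6]
eef_rot: [3.141, -0.0, 2.906]
wrist_force: [0.3, 0.0, 1.1]
finger_gap: 94.1
finger_force: 0.0
```

{"name": "servo_tool", "arguments": {
  "rows": [
    [0,0,0,-1,7,-10,0],
    [0,0,0,0,0,-20,0],
    [0,0,0,0,0,-20,0],
    [0,0,0,0,0,-20,0],
    [0,0,0,0,0,-20,0],
    [0,0,0,0,0,-16,0],
    [0,0,0,0,0,0,0],
    [0,0,0,0,0,0,0.3],
    [0,0,0,0,0,0,0.4],
    [0,0,0,0,0,0,0.5],
    [0,0,0,0,0,0,0.5],
    [0,0,0,0,0,0,0.5]
  ]
}}

```text
clock: 3.85
eef_pos: [584.9, -61.4, 40.0]
eef_rot: [3.141, 0.001, 2.905]
wrist_force: [-0.5, 1.1, 7.0]
finger_gap: 68.7
finger_force: 15.0
```

{"name": "servo_tool", "arguments": {
  "rows": [
    [0,0,0,0,0,6,0.5],
    [0,0,0,0,0,12,0.5],
    [0,0,0,0,0,15,0.5],
    [0,0,0,0,0,20,0.5],
    [0,0,0,0,0,25,0.5],
    [0,0,0,0,0,25,0.5],
    [0,0,0,0,0,15,0.5],
    [0,0,0,0,0,0,0.5]
  ]
}}

```text
clock: 4.85
eef_pos: [585.0, -61.5, 158.6]
eef_rot: [3.141, 0.002, 2.906]
wrist_force: [0.4, -0.2, -0.8]
finger_gap: 69.0
finger_force: 15.0
```

```bash
python3 - <<'E'
from h import *
crop('scene',250,80,240,160,3,'lift.png')
E
```

```text
(no output)
```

View pics/lift.png

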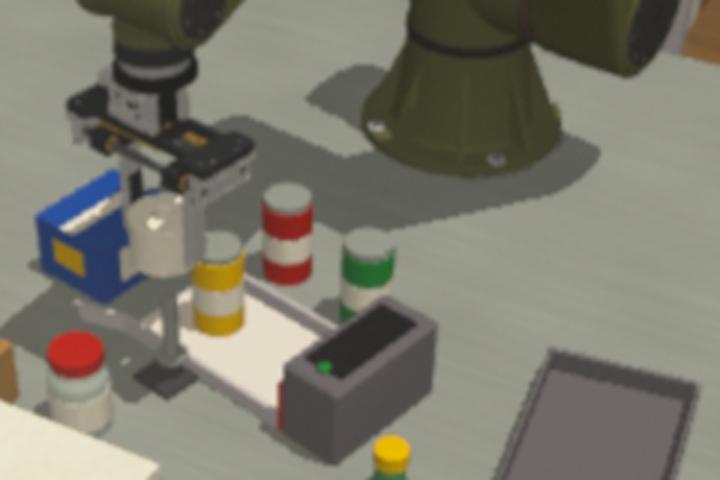

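{"name": "servo_tool", "arguments": {
  "rows": [
    [0,0,1.5,-1,12,0,0.5],
    [0,0,1.5,-2,24,0,0.5],
    [0,0,1.5,-2,32,0,0.5],
    [0,0,1.5,-2,32,0,0.5],
    [0,0,1.5,-2,32,0,0.5],
    [0,0,1.5,-2,32,0,0.5],
    [0,0,1.5,-2,32,0,0.5],
    [0,0,1.5,-2,32,0,0.5],
    [0,0,1.5,-2,32,0,0.5],
    [0,0,1.5,-2,32,0,0.5],
    [0,0,1.5,-2,32,0,0.5],
    [0,0,1.5,-2,32,-15,0.5],
    [0,0,1.5,-2,32,-15,0.5],
    [0,0,1.5,-4,24,-15,0.5],
    [0,0,0,-3,7,-15,0.5],
    [0,0,0,0,0,-10,0.5],
    [0,0,0,0,0,0,0.5],
    [0,0,0,0,0,0,0.5]
  ]
}}

```text
clock: 7.15
eef_pos: [553.3, 357.0, 88.2]
eef_rot: [3.141, 0.001, -3.012]
wrist_force: [0.3, -0.4, -1.3]
finger_gap: 68.7
finger_force: 15.0
```

```bash
python3 - <<'E'
from h import *
crop('scene',370,120,160,150,4,'pl.png')
E
```

```text
(no output)
```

View pics/pl.png

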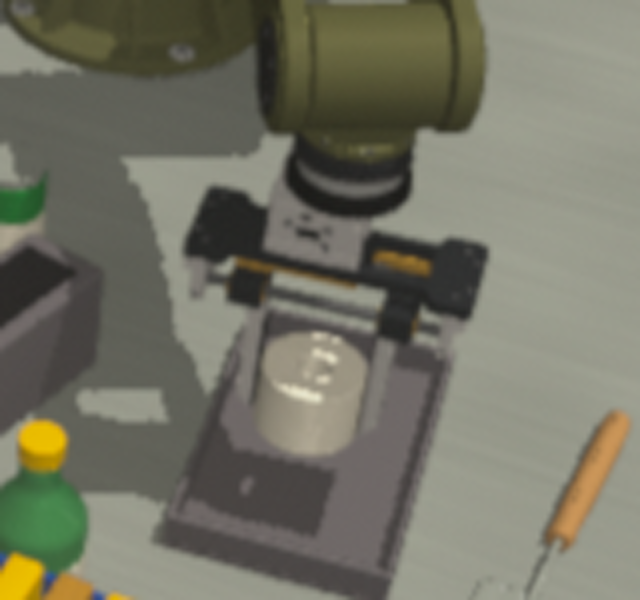

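The roll hangs upright, centred across the tray (about 312,390 in the crop). Lowering it now.

{"name": "servo_tool", "arguments": {
  "rows": [
    [0,0,0,0,0,-12,0.5],
    [0,0,0,0,0,-20,0.5],
    [0,0,0,0,0,-18,0.5],
    [0,0,0,0,0,-12,0.5],
    [0,0,0,0,0,-6,0.5],
    [0,0,0,0,0,-3,0.5],
    [0,0,0,0,0,0,0.5],
    [0,0,0,0,0,0,0.5]
  ]
}}

```text
clock: 8.2
eef_pos: [552.9, 357.7, 17.0]
eef_rot: [3.141, 0.001, -3.011]
wrist_force: [0.0, -0.3, -1.5]
finger_gap: 68.7
finger_force: 15.0
```

{"name": "servo_tool", "arguments": {
  "rows": [
    [0,0,0,0,0,-2,0.5],
    [0,0,0,0,0,0,0.5],
    [0,0,0,0,0,0,0.2],
    [0,0,0,0,0,0,0.15],
    [0,0,0,0,0,0,0.1],
    [0,0,0,0,0,0,0.1]
  ]
}}

```text
clock: 8.95
eef_pos: [552.7, 357.5, 14.4]
eef_rot: [-3.142, -0.0, -3.011]
wrist_force: [0.3, -0.1, 0.0]
finger_gap: 84.9
finger_force: 0.0
```

{"name": "servo_tool", "arguments": {
  "rows": [
    [0,0,0,0,0,20,0.1],
    [0,0,0,0,0,40,0.1],
    [0,0,0,0,0,40,0],
    [0,0,-1.5,-4,-20,40,0],
    [0,0,-1.5,-5,-32,10,0],
    [0,0,-1.5,-5,-32,0,0],
    [0,0,-1.5,-5,-32,0,0],
    [0,0,-1.5,-5,-32,0,0],
    [0,0,-1.5,-5,-32,0,0],
    [0,0,-1.5,-5,-32,0,0],
    [0,0,-1.5,-5,-32,0,0],
    [0,0,-1.5,-5,-32,0,0],
    [0,0,-1.5,-5,-32,0,0],
    [0,0,-1.5,-5,-32,0,0],
    [0,0,-1.5,-5,-32,0,0],
    [0,0,-1.5,-5,-32,0,0],
    [0,0,-1.5,-4,-16,0,0],
    [0,0,-0.5,0,0,0,0],
    [0,0,0,0,0,0,0]
  ]
}}

```text
clock: 11.32
eef_pos: [484.8, -61.7, 164.7]
eef_rot: [3.141, 0.0, 2.897]
wrist_force: [-0.2, 0.6, -0.2]
finger_gap: 94.1
finger_force: 0.0
```

```bash
python3 - <<'E'
from h import *
print(manip.read_state()['eef_pos'],manip.read_state()['eef_rot'])
im=manip.camera('scene'); hsv=cv2.cvtColor(im,cv2.COLOR_RGB2HSV)
m=cv2.inRange(hsv,(20,140,60),(32,255,255)); m[:,:290]=0;m[:,360:]=0;m[:150]=0;m[205:]=0
ys,xs=np.nonzero(m);print(xs.min(),xs.max(),ys.min(),ys.max())
w=np.median([ (np.nonzero(r)[0].min()+np.nonzero(r)[0].max())/2 for r in m if r.sum()>255*8]); print(w)
# bottom arc: near edge of the base circle lies 27 mm towards camera
b=plane('scene',[w,ys.max()+.5],0)[0]; d=I['scene']['position'][:2]-b; print(b-27*d/np.linalg.norm(d))
a=cv2.resize(im[120:240,260:400,::-1],None,fx=4,fy=4); 
b=manip.camera('top')[160:265,240:400,::-1]; b=cv2.resize(b,None,fx=480/105,fy=480/105)
cv2.imwrite('pics/t1.png',cv2.resize(np.hstack([a,b]),None,fx=.6,fy=.6))
# roll in the tray
r=cv2.inRange(cv2.cvtColor(manip.camera('top'),cv2.COLOR_RGB2HSV),(0,0,130),(180,70,255)); r[:,:195]=0;r[:,245:]=0;r[:175]=0;r[245:]=0
ys,xs=np.nonzero(r);print('roll',len(xs),plane('top',[(xs.min()+xs.max())/2,(ys.min()+ys.max())/2],55))
E
```

```text
[484.84838588 -61.69265533 164.72430281] [3.14145706e+00 3.14679082e-04 2.89747285e+00]
314 330 166 191
322.0
[485.23155654 -67.78671681]
roll 233 [[551.33942836 356.87146972]]
```

View pics/t1.png

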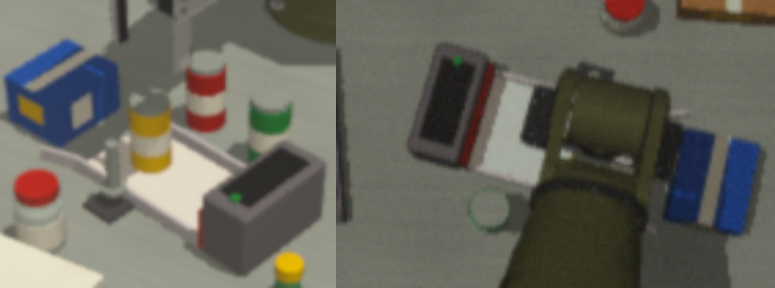

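{"name": "servo_tool", "arguments": {
  "rows": [
    [0,0,0.4,0,-2,-15,0],
    [0,0,0,0,0,-25,0],
    [0,0,0,0,0,-25,0],
    [0,0,0,0,0,-25,0],
    [0,0,0,0,0,-20,0],
    [0,0,0,0,0,-10,0],
    [0,0,0,0,0,0,0.2],
    [0,0,0,0,0,0,0.3],
    [0,0,0,0,0,0,0.4],
    [0,0,0,0,0,0,0.6],
    [0,0,0,0,0,0,0.6],
    [0,0,0,0,0,0,0.6],
    [0,0,0,0,0,0,0.6]
  ],
  "grip_force": 20
}}

```text
clock: 13.1
eef_pos: [485.0, -64.3, 44.8]
eef_rot: [3.141, 0.001, 2.904]
wrist_force: [-0.8, 2.8, 6.4]
finger_gap: 53.6
finger_force: 20.0
```

{"name": "servo_tool", "arguments": {
  "rows": [
    [0,0,0,0,0,6,0.6],
    [0,0,0,0,0,15,0.6],
    [0,0,0,0,0,30,0.6],
    [0,0,0,0,0,40,0.6],
    [0,0,0,0,0,30,0.6],
    [0,0,1.5,-1,12,10,0.6],
    [0,0,1.5,-2,24,0,0.6],
    [0,0,1.5,-3,32,0,0.6],
    [0,0,1.5,-3,32,0,0.6],
    [0,0,1.5,-3,32,0,0.6],
    [0,0,1.5,-3,32,0,0.6],
    [0,0,1.5,-3,32,0,0.6],
    [0,0,1.5,-3,32,0,0.6],
    [0,0,1.5,-3,32,0,0.6],
    [0,0,1.5,-3,32,0,0.6],
    [0,0,1.5,-3,32,0,0.6],
    [0,0,1.5,-3,32,0,0.6],
    [0,0,1.5,-2,32,0,0.6],
    [0,0,1.5,-2,16,-10,0.6],
    [0,0,0,-1,4,-10,0.6]
  ]
}}

```text
clock: 15.6
eef_pos: [445.9, 343.8, 153.9]
eef_rot: [-3.141, -0.001, -3.011]
wrist_force: [-0.8, -0.2, -2.6]
finger_gap: 54.2
finger_force: 20.0
```

{"name": "servo_tool", "arguments": {
  "rows": [
    [0,0,0,0,0,0,0.6],
    [0,0,0,0,0,0,0.6]
  ]
}}

```text
clock: 15.85
eef_pos: [446.9, 342.8, 155.6]
eef_rot: [-3.142, 0.0, -3.014]
wrist_force: [-0.6, 0.3, -2.5]
finger_gap: 53.7
finger_force: 20.0
```

```bash
python3 - <<'E'
from h import *
crop('scene',370,100,160,150,4,'pl2.png')
E
```

```text
(no output)
```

View pics/pl2.png

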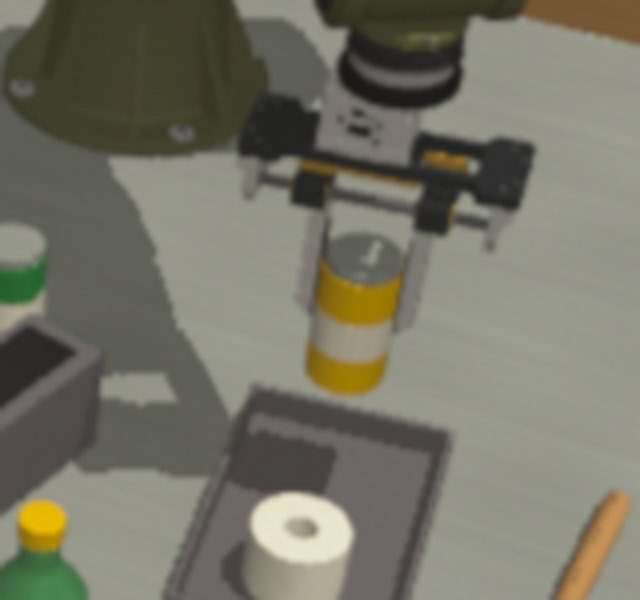

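{"name": "servo_tool", "arguments": {
  "rows": [
    [0,0,0,4,1,-12,0.6],
    [0,0,0,0,0,-24,0.6],
    [0,0,0,0,0,-24,0.6],
    [0,0,0,0,0,-20,0.6],
    [0,0,0,0,0,-12,0.6],
    [0,0,0,0,0,-6,0.6],
    [0,0,0,0,0,-4,0.6],
    [0,0,0,0,0,0,0.6],
    [0,0,0,0,0,0,0.6]
  ]
}}

```text
clock: 17.02
eef_pos: [450.9, 344.7, 54.0]
eef_rot: [3.141, 0.001, -3.013]
wrist_force: [0.0, 0.2, -1.8]
finger_gap: 54.0
finger_force: 20.0
```

{"name": "servo_tool", "arguments": {
  "rows": [
    [0,0,0,0,0,-2,0.6],
    [0,0,0,0,0,-1,0.6],
    [0,0,0,0,0,0,0.6]
  ]
}}

```text
clock: 17.4
eef_pos: [450.6, 344.5, 50.4]
eef_rot: [-3.142, -0.0, -3.013]
wrist_force: [-0.7, -0.6, -2.7]
finger_gap: 53.9
finger_force: 20.0
```

{"name": "servo_tool", "arguments": {
  "rows": [
    [0,0,0,0,0,-1,0.6],
    [0,0,0,0,0,0,0.5],
    [0,0,0,0,0,0,0.3],
    [0,0,0,0,0,0,0.15],
    [0,0,0,0,0,0,0.15],
    [0,0,0,0,0,20,0.15],
    [0,0,0,0,0,40,0.15],
    [0,0,0,0,0,40,0.15],
    [0,0,0,0,0,20,0.15],
    [0,0,0,0,0,0,0.15]
  ]
}}

```text
clock: 18.65
eef_pos: [451.1, 344.9, 170.6]
eef_rot: [3.14, 0.002, -3.013]
wrist_force: [-0.1, -0.0, 0.2]
finger_gap: 80.1
finger_force: 0.0
```

```bash
python3 - <<'E'
from h import *
print(manip.read_state()['eef_pos'])
a=manip.camera('scene')[130:270,250:500,::-1]
cv2.imwrite('pics/t3.png',cv2.resize(a,None,fx=3.2,fy=3.2,interpolation=cv2.INTER_CUBIC))
im=manip.camera('top'); cv2.imwrite('pics/top3.png',im[:,:,::-1])
m=cv2.inRange(cv2.cvtColor(im,cv2.COLOR_RGB2HSV),(105,120,50),(125,255,255)); m[:200]=0;m[260:]=0;m[:,:350]=0
c=max(cv2.findContours(m,0,1)[0],key=cv2.contourArea)
ys,xs=np.nonzero(m); r=cv2.minAreaRect(np.c_[xs,ys].astype(np.float32)); b=plane('top',cv2.boxPoints(r),75); print(r,b,b.mean(0))
E
```

```text
[451.13766054 344.87640599 170.62229016]
((377.0140075683594, 225.77243041992188), (28.707063674926758, 33.27920913696289), 12.994616508483887) [[ 405.46686661 -156.93598148]
 [ 522.79976845 -182.43285617]
 [ 502.32847136 -283.43309642]
 [ 385.40219561 -256.84517258]] [ 453.99932551 -219.91177666]
```

View pics/t3.png

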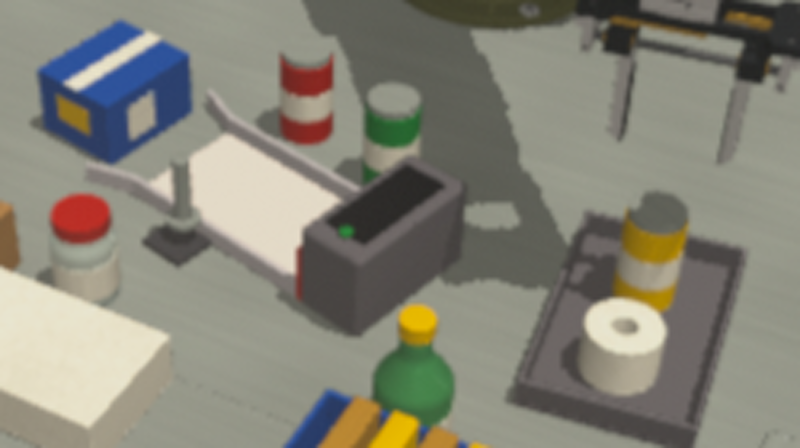

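Both stand upright in the tray. Next I go behind the carton with the fingers spread across its rear face.

{"name": "servo_tool", "arguments": {
  "rows": [
    [0,0,-3,0,-15,0,0.2],
    [0,0,-6,-1,-30,0,0.36],
    [0,0,-7,-1,-38,0,0.36],
    [0,0,-7,-1,-38,0,0.36],
    [0,0,-7,-1,-38,0,0.36],
    [0,0,-7,-1,-38,0,0.36],
    [0,0,-7,-1,-38,0,0.36],
    [0,0,-7,-1,-38,0,0.36],
    [0,0,-7,-1,-38,0,0.36],
    [0,0,-7,-1,-38,0,0.36],
    [0,0,-7,-1,-38,0,0.36],
    [0,0,-7,-1,-38,0,0.36],
    [0,0,-7,-1,-38,0,0.36],
    [0,0,-7,-1,-38,0,0.36],
    [0,0,-7,-1,-38,0,0.36],
    [0,0,-7,-1,-38,0,0.36],
    [0,0,-4,-1,-38,0,0.36],
    [0,0,0,-1,-35,0,0.36],
    [0,0,0,-1,0,0,0.36],
    [0,0,0,0,0,0,0.36]
  ]
}}

```text
clock: 21.25
eef_pos: [432.0, -305.1, 168.8]
eef_rot: [-3.14, -0.001, 1.331]
wrist_force: [0.6, -0.9, -0.1]
finger_gap: 60.3
finger_force: 0.0
```

{"name": "servo_tool", "arguments": {
  "rows": [
    [0,0,0.2,2,0,-15,0.36],
    [0,0,0,0,0,-30,0.36],
    [0,0,0,0,0,-35,0.36],
    [0,0,0,0,0,-30,0.36],
    [0,0,0,0,0,-20,0.36],
    [0,0,0,0,0,-11,0.36],
    [0,0,0,0,0,0,0.36],
    [0,0,0,2,9,0,0.36],
    [0,0,0,2,9,0,0.36],
    [0,0,0,1.5,6,0,0.36],
    [0,0,0,1,4,0,0.36],
    [0,0,0,1,4,0,0.36]
  ]
}}

```text
clock: 22.75
eef_pos: [442.3, -273.4, 28.6]
eef_rot: [3.141, 0.0, 1.336]
wrist_force: [-0.7, -3.0, 0.3]
finger_gap: 60.2
finger_force: 1.4
```

{"name": "servo_tool", "arguments": {
  "rows": [
    [0,0,0,2.4,7.6,0,0.36],
    [0,0,0,2.4,7.6,0,0.36],
    [0,0,0,2.4,7.6,0,0.36],
    [0,0,0,2.4,7.6,0,0.36],
    [0,0,0,2.4,7.6,0,0.36],
    [0,0,0,2.4,7.6,0,0.36],
    [0,0,0,2.4,7.6,0,0.36],
    [0,0,0,2.4,7.6,0,0.36]
  ]
}}

```text
clock: 23.75
eef_pos: [461.5, -212.1, 28.4]
eef_rot: [3.142, 0.0, 1.337]
wrist_force: [-1.8, -3.9, 2.0]
finger_gap: 60.2
finger_force: 1.7
```

```bash
python3 - <<'E'
from h import *
a=manip.camera('scene')[120:245,260:420,::-1]
cv2.imwrite('pics/t4.png',cv2.resize(a,None,fx=4.7,fy=4.7,interpolation=cv2.INTER_CUBIC))
E
```

```text
(no output)
```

View pics/t4.png

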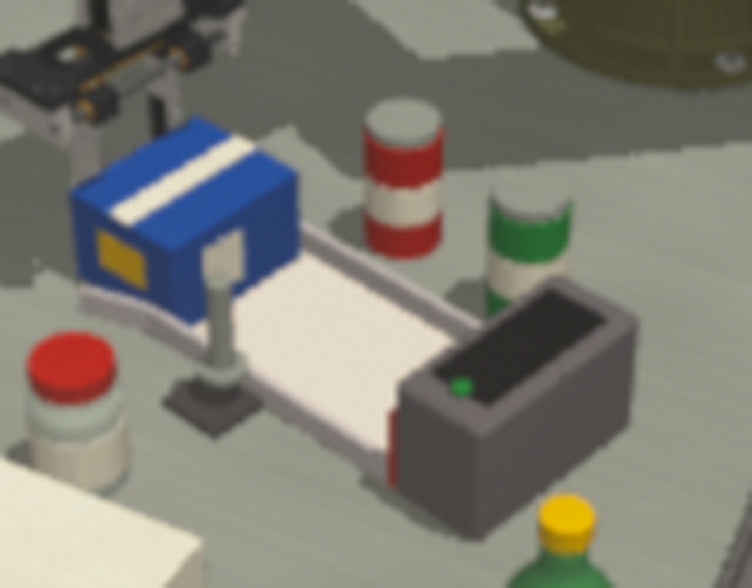

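The carton's front is between the rails and the push force is low (about 4 N), so I continue.

{"name": "servo_tool", "arguments": {
  "rows": [
    [0,0,0,2.3,9.7,0,0.36],
    [0,0,0,2.3,9.7,0,0.36],
    [0,0,0,2.3,9.7,0,0.36],
    [0,0,0,2.3,9.7,0,0.36],
    [0,0,0,2.3,9.7,0,0.36],
    [0,0,0,2.3,9.7,0,0.36],
    [0,0,0,2.3,9.7,0,0.36],
    [0,0,0,2.3,9.7,0,0.36]
  ]
}}

```text
clock: 24.8
eef_pos: [479.9, -134.3, 28.4]
eef_rot: [-3.141, -0.0, 1.337]
wrist_force: [-0.4, -1.5, -0.8]
finger_gap: 60.2
finger_force: 0.9
```

{"name": "servo_tool", "arguments": {
  "rows": [
    [0,0,0,2.3,9.7,0,0.36],
    [0,0,0,2.3,9.7,0,0.36],
    [0,0,0,2.3,9.7,0,0.36],
    [0,0,0,2.3,9.7,0,0.36],
    [0,0,0,2.3,9.7,0,0.36],
    [0,0,0,2.3,9.7,0,0.36],
    [0,0,0,2.3,9.7,0,0.36],
    [0,0,0,2.3,9.7,0,0.36],
    [0,0,0,1.9,7.8,0,0.36],
    [0,0,0,1.4,5.8,0,0.36],
    [0,0,0,1.4,5.8,0,0.36]
  ]
}}

```text
clock: 26.18
eef_pos: [502.9, -37.7, 28.5]
eef_rot: [-3.142, 0.0, 1.336]
wrist_force: [0.0, -1.7, -0.4]
finger_gap: 60.1
finger_force: 0.9
```

{"name": "servo_tool", "arguments": {
  "rows": [
    [0,0,0,0.9,3.9,0,0.36],
    [0,0,0,0.9,3.9,0,0.36],
    [0,0,0,0.7,2.9,0,0.36],
    [0,0,0,0.5,1.9,0,0.36],
    [0,0,0,0.5,1.9,0,0.36]
  ]
}}

```text
clock: 26.8
eef_pos: [506.4, -23.5, 28.4]
eef_rot: [-3.142, 0.0, 1.336]
wrist_force: [-0.7, -2.9, -1.3]
finger_gap: 60.2
finger_force: 1.0
```

{"name": "servo_tool", "arguments": {
  "rows": [
    [0,0,0,0.2,1,0,0.36],
    [0,0,0,0.2,1,0,0.36],
    [0,0,0,0.2,1,0,0.36]
  ]
}}

```text
clock: 27.18
eef_pos: [507.0, -20.5, 28.4]
eef_rot: [-3.142, -0.0, 1.336]
wrist_force: [-0.6, -3.0, -0.2]
finger_gap: 60.0
finger_force: 1.0
```

{"name": "servo_tool", "arguments": {
  "rows": [
    [0,0,0,0.2,1,0,0.36],
    [0,0,0,0.2,1,0,0.36],
    [0,0,0,0.2,1,0,0.36]
  ]
}}

```text
clock: 27.55
eef_pos: [507.3, -18.2, 28.5]
eef_rot: [-3.141, 0.001, 1.336]
wrist_force: [-6.4, -14.0, 4.2]
finger_gap: 60.8
finger_force: 7.7
```

{"name": "servo_tool", "arguments": {
  "rows": [
    [0,0,0,0.2,1,0,0.36],
    [0,0,0,0.2,1,0,0.36],
    [0,0,0,0,0,0,0.36]
  ]
}}

```text
clock: 27.92
eef_pos: [507.0, -17.9, 28.5]
eef_rot: [-3.14, 0.003, 1.335]
wrist_force: [-12.0, -24.9, 7.7]
finger_gap: 60.7
finger_force: 13.5
```

It is hard against the stop at guide y of about -108, as predicted. I'll back off, lift and check.

{"name": "servo_tool", "arguments": {
  "rows": [
    [0,0,0,-1,-4,0,0.36],
    [0,0,0,-3,-12,0,0.36],
    [0,0,0,-6,-24,0,0.36],
    [0,0,0,-3,-12,20,0.36],
    [0,0,0,0,0,40,0.36],
    [0,0,0,0,0,40,0.36],
    [0,0,0,-5,-30,40,0.36],
    [0,0,0,-10,-40,20,0.36],
    [0,0,0,-10,-40,0,0.36],
    [0,0,0,-10,-40,0,0.36],
    [0,0,0,-10,-40,0,0.36],
    [0,0,0,0,-20,0,0.36],
    [0,0,0,0,0,0,0.36],
    [0,0,0,0,0,0,0.36]
  ]
}}

```text
clock: 29.68
eef_pos: [450.3, -276.6, 188.3]
eef_rot: [-3.141, -0.0, 1.337]
wrist_force: [-0.5, 0.0, 0.1]
finger_gap: 60.1
finger_force: 0.0
```

```bash
python3 - <<'E'
from h import *
a=cv2.resize(manip.camera('scene')[130:270,260:500,::-1],(640,373),interpolation=cv2.INTER_CUBIC)
t=manip.camera('top')
b=cv2.resize(t[160:265,190:400,::-1],(640,320))[100:300]
cv2.imwrite('pics/t5.png',np.vstack([a,b]))
m=cv2.inRange(cv2.cvtColor(t,cv2.COLOR_RGB2HSV),(105,120,50),(125,255,255)); m[:170]=0;m[250:]=0;m[:,:270]=0;m[:,350:]=0
ys,xs=np.nonzero(m); r=cv2.minAreaRect(np.c_[xs,ys].astype(np.float32)); b=plane('top',cv2.boxPoints(r),75); c=b.mean(0)-[532.5,87.5]
print(b,'gx',c@[.9724,-.2334],'gy',c@[.2334,.9724])
E
```

```text
[[474.6987155  101.05982037]
 [592.10932233  72.94669013]
 [567.87491704 -23.16813702]
 [450.95438043   5.96268964]] gx 0.48859417946377626 gy -49.55522304096437
```

View pics/t5.png

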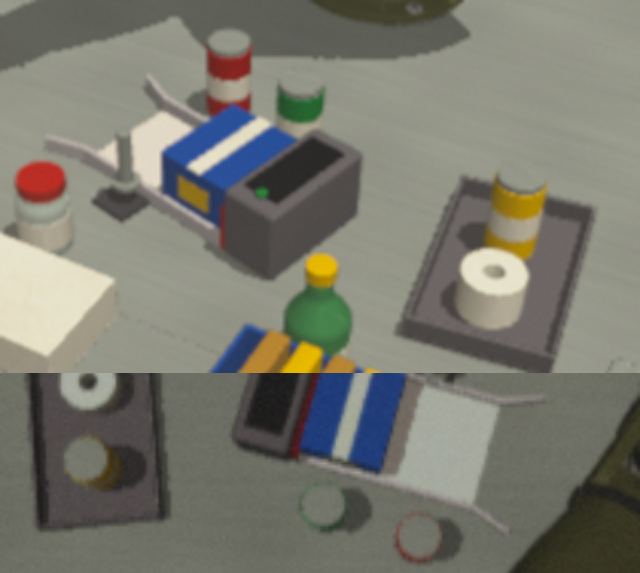

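The carton sits flush at guide (0.5, -49.6) mm and square to the plate. The roll and yellow tin stand in the tray, and the other tins haven't moved.

```bash
python3 -c "
from cell import manip
print(manip.sign_off())"
```

```text
the job is handed in; nothing more can be done
None
```

The job is handed in at about 30 s of the 72 s allowed: the roll and the yellow tin stand upright in the grey tray, the carton is flush against the stop plate by force and camera check, and the red and green tins stayed put; sign-off returned no verdict.

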